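# Hang the nest plate on the twin pins and latch it

## Task

Pick up the flat nest plate by the grip block on its middle and hang it by its two holes onto the two pins of the fixture, feeling gently for the pins without forcing it, until it lies flat and fully home on the pin block. Then swing the latch by its post over the plate to its stop, let go, and leave the other things on the bench alone.

Things in the scene. Friction and masses are not known exactly. Their poses are not given: they have to be found in the camera images.
- plate_grip (a point): Centre of the plate's grip block: a solid block 30 (plate x) x 24 (plate y) mm, 36 mm high, standing on the middle of the plate. This point is half-way up the block, 26 mm above the plate's underside. Axes as the plate's. Saddles on the plate beside the block (x = 9 to 32, y = -37 to -23 and +23 to +37 mm) reach 14 mm above the plate's top.
- plate: Loose flat grey plastic nest plate lying flat, 70 (x) x 170 (y) x 8 mm, about 0.3 kg; origin at the centre of its underside, z up. Two plain round through holes, 12 mm diameter, at x = 0, y = -55 and y = +55 mm. The holes are alike, so the plate fits either way round.
- fixture: Fixed aluminium base, x = -90 to +45 mm, y = -110 to +110 mm, 20 mm thick; origin on the bench. Clamped on it: steel pin block, 44 (x) x 150 (y) x 20 mm, its top 40 mm above the bench, with two upright steel pins, 10 mm diameter, 1 mm chamfer at the tip, 22 mm tall above the block (tips 62 mm above the bench), 110 mm apart along y.
- seat (a point): Nominal centre of the pin block's top (40 mm above the bench), nominal pins at y = -55 and +55 mm from it; axes as the fixture's. The block was clamped by hand: it really stands up to 4.5 mm off this in x and up to 4.5 mm in y, and turned up to 0.015 rad. No reading gives this: feel (or look) for it. Home, the plate's underside lies on the block.
- latch_pivot (a point): Vertical axis of the swing latch, at fixture x = -70, y = +45 mm, on a 24 mm pillar; the point is at the underside of the latch arm, 51 mm above the bench, 3 mm above the top of a plate that is fully home. Axes as the fixture's.
- latch_post (a point): Grip point of the latch, on the axis of its upright black round post: 12 mm diameter, rising from 59 to 95 mm above the bench, near the free end of the flat steel arm (14 mm wide, 8 mm thick). The point is 77 mm above the bench and 50 mm from the latch's axis.
- latch (a joint): Angle of the swing latch, rad. 0: open, the arm points along the fixture's +y, clear of the plate. It grows as the arm turns clockwise seen from above, up to a stop at 1.571, where the arm points along the fixture's +x, over the plate. Friction (about 2 N at the post) keeps it where it is left.
- mic_head: Bystander, loose: black capsule housing, 50 mm diameter, 50 mm high; origin under it.
- mic_body: Bystander, loose: black tapered handle, standing, 34 mm diameter, 90 mm high; origin under it.
- driver: Bystander, loose: screwdriver, lying, 160 mm long along its x, origin at its underside.
- flux: Bystander, loose: white bottle, 36 mm diameter, 75 mm high; origin under it.
- cradle: Bystander, loose: grey cradle, U-shaped, 50 x 100 x 34 mm; origin under it.
- tweezers: Bystander, loose: tweezers, lying, 130 mm long along x, 4 mm high.
- collar: Bystander, loose: copper ring, 38 mm diameter, 12 mm high; origin under it.
There are look-alikes about, which are no part of the job. Leave any green look-alike of the plate alone.

How it is judged:
By the outcome, as a careful person would: the job done as asked, in the order asked, and still so for the second after the job is handed in, with the robot touching nothing.
It also fails if it takes over 72 s, if anything falls off the work surface, if the arm or the gripper's body presses on something with over 40 N, if the wrist force passes 120 N, or if a joint passes its speed limit or range.

## Robot

A 6-joint arm with a two-finger parallel gripper is mounted at the origin on the work surface. World frame = base frame: x ahead of the robot, y to its left, z up, the work surface at z = 0. Lengths are in m, angles in rad, forces in N, time in s.
With the tool pointing down it reaches from about 0.225 to 0.875 m from the base axis. Payload 3.4 kg.
Tool frame: the origin (TCP) lies at the very end of the fingers, on their centre line; the grasp point (between the pads) lies 19 mm behind it; x points along the fingers, y is the direction in which the jaws open and shut, and the axes are right-handed (so a half turn about x gives the same grasp; the last joint's range is limited). The gripper opens to 85 mm and grips with 20 to 120 N. Pads are 22 mm wide; open, the fingers measure 114 mm over their backs; the gripper's body (76 mm by 85 mm) begins 54 mm behind the grasp point. The pads swing forward as they close: fully open they stand 13 mm farther back than shut.
Start: joints at [0.986, 0.276, 1.505, -0, 1.361, -0.121], TCP at [0.257, 0.514, 0.231] pointing down, gripper open.
Joint ranges: [-2.89, 2.89], [-0.75, 2.08], [0.22, 2.7], [-1.18, 4.32], [0.11, 2.71], [-2.7, 2.7]. Speed limits (rad/s): [2.57, 2.57, 3.14, 3.14, 3.14, 3.14].

## Interface

Orientations are given as a unit quaternion [w, x, y, z].
In Python, from rig import manip gives the robot as it stands. The module is installed in compiled form; this text tells all that it offers.
- The arm moves only by the tool play_rows, never from a script. Its argument "plan" is a list that holds one entry, the list of rows, each a list of 5 numbers: the closure, from 0 (fully open) to 1 (shut), then the shift along the tool's x, y, z in m, then the turn about the tool's x in degrees. A call has 1 to 12 rows; each row is the pose to reach, as a shift and turn from the pose measured when the call began, along the tool's axes at that moment; what a row does not reach only later rows make up. A row lasts 1/10 s, in which the tool goes at most 50 mm and 8.59 degrees, less where a joint would pass 70% of its speed; a pose out of reach is approached as far as the arm can. A call with a gripper value outside its range is refused whole. The fingers move at their own pace and stop on an object; "grip_force" is the grip in N (left out, the last holds). Time passes only in rows, so rows that repeat a pose let the fingers close. It gives the time, the measured TCP pose, the force and the opening at its end, in the units of the state.
- manip.get_state(): the state, without advancing time (a new reading comes with each control period).
- manip.get_image(name): name is "scene" or "top" or "wrist"; returns (picture, depth): 480x640x3 uint8, red, green, blue; 480x640 float32, m along the optical axis (not along the pixel's ray), 0 where there is no reading.
- manip.camera_params(name): a dict with "intrinsics" (3x3 intrinsics, pixels), "R" (3x3) and "t" (3): a world point X has camera coordinates R X + t; the wrist camera has in their place "mount" (4x4, takes a point from camera to tool coordinates, whose origin is the TCP and whose axes are the tool frame's). Camera axes: x right, y down, z forward; pixel columns grow to the right and rows downward; lengths in m; the calibration is good to about 2 mm. The wrist camera is an equidistant fisheye: a pixel r from the principal point sees the ray r / f radians off the axis. A picture is of the moment at which its call begins: read the wrist's pose just before it. camera_params takes no time and is no camera call.
- manip.sign_off(): hands the job in, once; it reports no verdict.
The state is a dict: "clock": time; "qpos": joint angles; "qd": joint speeds; "effort": joint torques, N m; "position": TCP position; "ee_rot": TCP orientation; "contact_force": force on the tool from outside, world axes, zero at the start; "moment": the same for the moment, N m; "width": finger opening in m.
Only numpy, scipy, OpenCV 4.12 (cv2) and the standard library are available. Lean on these libraries where they do the work, as an engineer would, in place of code of your own. Each camera call takes 0.05 s, during which the arm holds its last target.

## Working session

There is one attempt and no reset: what is moved stays moved. The work goes in short steps, Python scripts to look and compute and a tool call to move; the robot and the scene stay as the last step left them, time stands still between calls to the robot, and variables do not carry over. Pictures are saved under pics/ and viewed, and the job is handed in when it is done.

Besides the shell and the picture viewer there is one more tool, called as name(argument=value, ...), one argument or row to a line, values as JSON. play_rows: Moves the arm, as the interface text tells. Its arguments: {"type":"object","properties":{"plan":{"type":"array","items":{"type":"array","items":{"type":"array","items":{"type":"number"}}}},"grip_force":{"type":"number"}},"required":["plan"]}

```bash
mkdir -p pics; python3 - <<'E'
from rig import manip
import cv2,numpy as np
s=manip.get_state()
for k in s: print(k,np.round(s[k],4))
for n in ["scene","top","wrist"]:
    p,d=manip.get_image(n); cv2.imwrite(f"pics/{n}0.png",p[:,:,::-1]); np.save(f"{n}0_d.npy",d)
    c=manip.camera_params(n)
    for k in c: print(n,k,np.round(c[k],4).tolist())
    print(d.min(),d.max())
E
```

```text
clock 0.0
qpos [ 0.986   0.2766  1.5061  0.      1.3607 -0.121 ]
qd [0.001  0.0021 0.0019 0.0011 0.0014 0.0011]
effort [-1.00000e-03 -4.16784e+01 -2.45804e+01 -3.00000e-04  1.14000e-02
 -0.00000e+00]
position [0.2569 0.5138 0.2305]
ee_rot [ 0.6879  0.1619  0.6884 -0.1631]
contact_force [ 0.0619 -0.6152  1.2648]
moment [ 0.0222 -0.1163  0.0228]
width 0.0852
scene intrinsics [[457.3832, 0.0, 325.011], [0.0, 457.3832, 235.8251], [0.0, 0.0, 1.0]]
scene R [[0.8743, 0.485, 0.0219], [0.302, -0.5079, -0.8068], [-0.3801, 0.7119, -0.5905]]
scene t [-0.4627, -0.0751, 1.1741]
0.0 2.9636161
top intrinsics [[510.846, 0.0, 320.0781], [0.0, 510.846, 229.1023], [0.0, 0.0, 1.0]]
top R [[0.0072, -0.9999, 0.0101], [-0.9906, -0.0085, -0.1368], [0.1369, -0.009, -0.9905]]
top t [-0.0053, 0.5335, 1.3796]
0.0 2.4010665
wrist intrinsics [[371.6483, 0.0, 321.3507], [0.0, 371.6483, 239.9592], [0.0, 0.0, 1.0]]
wrist mount [[0.0014, -0.2617, 0.9651, -0.1421], [1.0, 0.0003, -0.0013, 0.0003], [0.0, 0.9651, 0.2617, -0.0657], [0.0, 0.0, 0.0, 1.0]]
0.0 0.95722187
```

View pics/scene0.png

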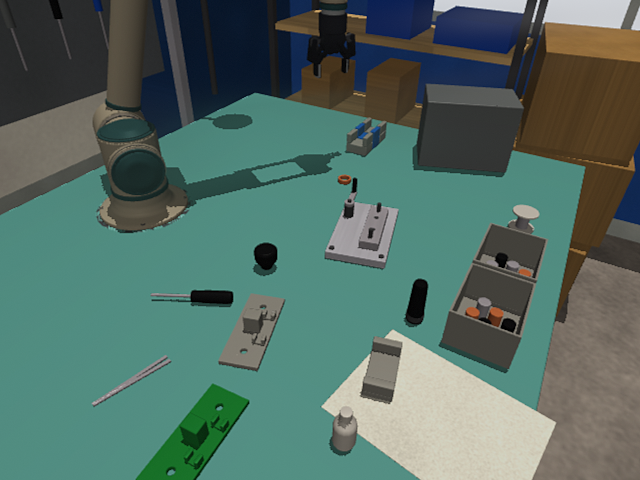

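View pics/top0.png

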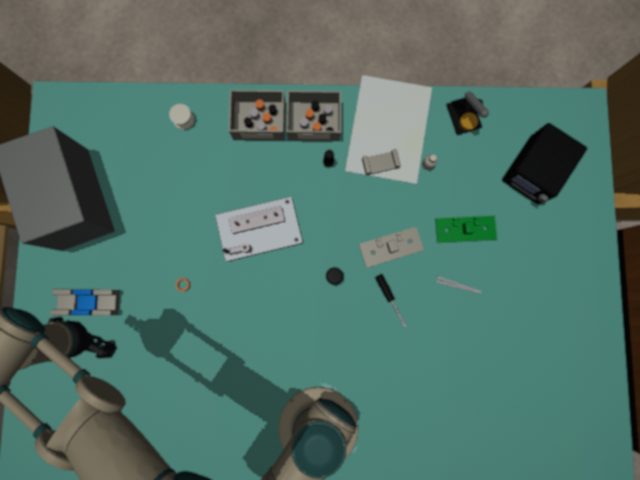

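View pics/wrist0.png

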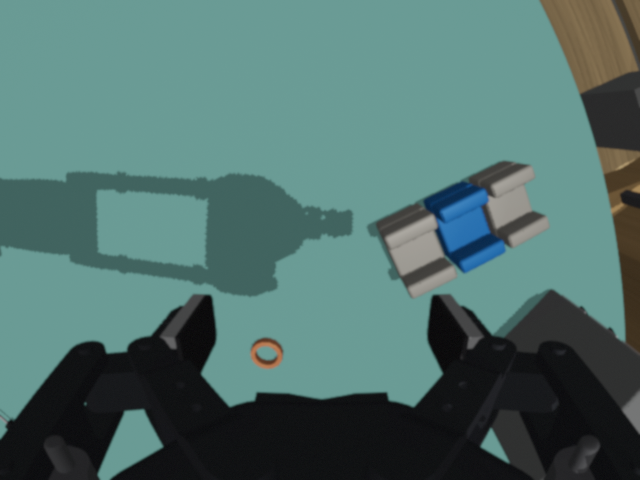

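The grey plate is at scene (253,330) and top (392,246). The green look-alike is at scene (195,435) and top (466,229). The cradle, at scene (383,370), is grey but U-shaped. The fixture is at scene (363,232) and top (258,228), with the latch on its left at top (236,250). I'll take the grey plate with the block and measure it now.

```bash
cat > h.py <<'E'
import numpy as np,cv2
from rig import manip
from scipy.spatial.transform import Rotation as Ro
def cloud(n,d):
    c=manip.camera_params(n);K=c["intrinsics"];R=np.array(c["R"]);t=np.array(c["t"])
    v,u=np.mgrid[:480,:640]
    P=np.stack([(u-K[0][2])/K[0][0]*d,(v-K[1][2])/K[1][1]*d,d],-1)
    return (P-t)@R
def toolpose(s):
    q=np.array(s["ee_rot"]);return Ro.from_quat(np.r_[q[1:],q[0]]).as_matrix(),np.array(s["position"])
def wcloud(d,s):
    c=manip.camera_params("wrist");K=c["intrinsics"];M=np.array(c["mount"])
    v,u=np.mgrid[:480,:640];x=u-K[0][2];y=v-K[1][2];r=np.hypot(x,y)+1e-9;th=r/K[0][0]
    P=np.stack([x/r*np.tan(th)*d,y/r*np.tan(th)*d,d],-1)
    R,p=toolpose(s)
    return (P@M[:3,:3].T+M[:3,3])@R.T+p
def wproj(X,s):
    c=manip.camera_params("wrist");K=c["intrinsics"];M=np.array(c["mount"])
    R,p=toolpose(s);P=(np.asarray(X)-p)@R;P=(P-M[:3,3])@M[:3,:3]
    r=np.hypot(P[...,0],P[...,1]);th=np.arctan2(r,P[...,2])
    return np.stack([K[0][2]+K[0][0]*th*P[...,0]/r,K[1][2]+K[0][0]*th*P[...,1]/r],-1)
def wray(u,v,s):
    c=manip.camera_params("wrist");K=c["intrinsics"];M=np.array(c["mount"])
    x,y=(u-K[0][2]),(v-K[1][2]);r=np.hypot(x,y);th=r/K[0][0]
    dr=np.array([np.sin(th)*x/r,np.sin(th)*y/r,np.cos(th)])
    R,p=toolpose(s);return R@M[:3,3]+p,R@M[:3,:3]@dr
def onz(u,v,s,z):
    o,d=wray(u,v,s);return o+d*(z-o[2])/d[2]
E
python3 - <<'E'
from h import *
for n,(bx) in {"top":[(355,425,222,270),(212,305,192,264)],"scene":[(215,290,290,372),(322,402,172,268)]}.items():
    d=np.load(f"{n}0_d.npy");X=cloud(n,d);img=cv2.imread(f"pics/{n}0.png").astype(int)
    flat=X[(d>0)&(abs(X[...,2])<.006)];print(n,len(flat))
    for b,nm in zip(bx,["plate","fixture"]):
        m=np.zeros(d.shape,bool);m[b[2]:b[3],b[0]:b[1]]=1
        sat=img.max(-1)-img.min(-1);m&=(sat<40)&(d>0)
        pts=X[m]; print(n,nm,len(pts),"z hist",np.histogram(pts[:,2],bins=np.arange(-.01,.11,.005))[0])
        lo,hi=(.003,.06) if nm=="plate" else (.012,.027)
        q=pts[(pts[:,2]>lo)&(pts[:,2]<hi)]
        r=cv2.minAreaRect((q[:,:2]*1000).astype(np.float32));print(r)
        if nm=="plate":
            k=q[q[:,2]>.036];print("block top",np.median(k[:,2]),cv2.minAreaRect((k[:,:2]*1000).astype(np.float32)),len(k))
        else:
            k=pts[(pts[:,2]>.034)&(pts[:,2]<.046)];print("pinblock",cv2.minAreaRect((k[:,:2]*1000).astype(np.float32)),len(k))
    for o in ((0,0),):
        pass
i=cv2.imread("pics/top0.png");a=cv2.resize(i[185:275,205:310],None,fx=5,fy=5,interpolation=cv2.INTER_CUBIC);cv2.imwrite("pics/topfix.png",a)
i=cv2.imread("pics/scene0.png");a=cv2.resize(i[165:275,315:410],None,fx=5,fy=5,interpolation=cv2.INTER_CUBIC);b=cv2.resize(i[285:375,215:290],None,fx=4,fy=4,interpolation=cv2.INTER_CUBIC);a[:360,:0]=0
c=np.zeros((550,475+300,3),np.uint8);c[:,:475]=a;c[:360,475:]=b;cv2.imwrite("pics/scenefix.png",c)
E
```

```text
top 181306
top plate 1608 z hist [  8  66 306 768 291  28  31   8   4  13  53  32   0   0   0   0   0   0
   0   0   0   0   0]
((489.24481201171875, -201.6259002685547), (73.63835144042969, 174.39553833007812), 16.984817504882812)
block top 0.04374806947900782 ((488.2843322753906, -202.16253662109375), (29.725936889648438, 23.33966064453125), 15.40036678314209) 94
top fixture 3979 z hist [  18  115   72   27  209 1254 1112  133   75  392  355   33   14   86
   50   11    3    0    2    3   11    3    1]
((535.6174926757812, 170.90550231933594), (135.5849151611328, 220.3472137451172), 14.050507545471191)
pinblock ((530.1798095703125, 167.86325073242188), (104.84286499023438, 149.46730041503906), 14.479988098144531) 803
scene 156129
scene plate 3229 z hist [   0    6  204 1247 1036  141  182  142   34   41   71  125    0    0
    0    0    0    0    0    0    0    0    0]
((461.60394287109375, -210.67930603027344), (133.13058471679688, 173.376220703125), 17.545663833618164)
block top 0.04526325789550249 ((491.74884033203125, -201.17904663085938), (29.935590744018555, 25.510570526123047), 16.615800857543945) 230
scene fixture 3766 z hist [   0    3  153  117  114  145 2051  125   59   74  646   38   33   41
  102   20    5    6   11    6    7   10    0]
((510.9304504394531, 243.20773315429688), (157.8339080810547, 387.72113037109375), 20.867521286010742)
pinblock ((534.388916015625, 170.09481811523438), (101.97061920166016, 153.93417358398438), 14.90825080871582) 747
```

View pics/topfix.png

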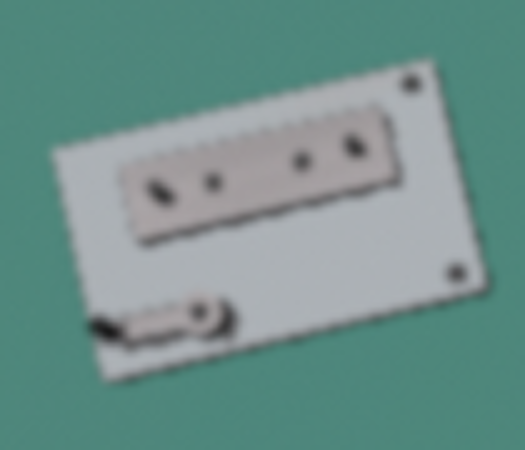

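View pics/scenefix.png

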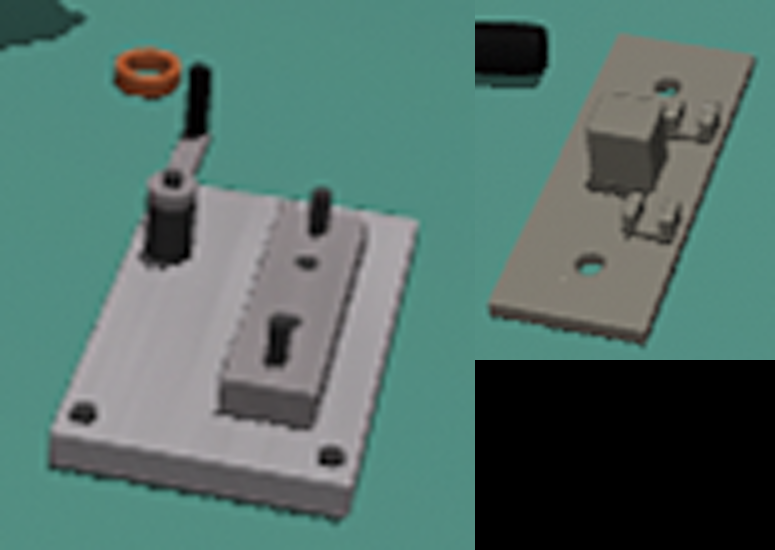

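```bash
cat >> h.py <<'E'
def go(X,yaw_deg,s=None):
    """shift in tool axes & turn so that TCP at X, tool y axis along world heading yaw (mod 180)"""
    s=s or manip.get_state();R,p=toolpose(s)
    sh=R.T@(np.array(X)-p)
    h=np.degrees(np.arctan2(R[1,1],R[0,1]))
    dy=(yaw_deg-h+90)%180-90
    return np.round(sh*1000,1), "turn", round(-dy,2), "(other)",round(-dy-180*np.sign(-dy),1),"heading now",round(h,2),"tilt",np.round(R[:,0],4)
E
python3 - <<'E'
from h import *
print(go([.49,-.202,.20],16.3)); print(manip.get_state()["qpos"])
E
```

```text
(array([  31.3, -536. ,  528.7]), 'turn', np.float64(47.13), '(other)', np.float64(-132.9), 'heading now', np.float64(63.43), 'tilt', array([-8.0e-04, -1.2e-03, -1.0e+00]))
[ 9.86019917e-01  2.76456321e-01  1.50586013e+00 -2.07973015e-06
  1.36072163e+00 -1.20994499e-01]
```

play_rows(
  plan=[
    [[0,0,-0.05,0.04,4],[0,0,-0.09,0.08,8],[0,0.01,-0.12,0.12,12],[0,0.01,-0.155,0.155,16],[0,0.01,-0.19,0.19,20],[0,0.01,-0.225,0.225,24],[0,0.01,-0.26,0.26,28],[0,0.01,-0.295,0.295,32],[0,0.01,-0.33,0.33,36],[0,0.01,-0.365,0.365,40],[0,0.01,-0.4,0.4,44],[0,0.01,-0.435,0.43,47]],
  ],
)

```text
clock: 1.35
position: [0.4438, -0.0568, 0.2212]
ee_rot: [0.566, 0.424, 0.566, -0.425]
contact_force: [0.9, -0.1, 0.0]
width: 0.0854
```

```bash
python3 - <<'E'
from h import *
print(go([.49,-.202,.20],16.3)); print(manip.get_state()["clock"])
E
```

```text
(array([ 21.3,   3.7, 152.3]), 'turn', np.float64(-0.04), '(other)', np.float64(180.0), 'heading now', np.float64(16.26), 'tilt', array([-2.e-04, -9.e-04, -1.e+00]))
1.35
```

play_rows(
  plan=[
    [[0,0,0.001,0.04,0],[0,0.005,0.002,0.08,0],[0,0.01,0.003,0.12,0],[0,0.01,0.003,0.12,0],[0,0.01,0.003,0.12,0]],
  ],
)

```text
clock: 1.85
position: [0.48, -0.1717, 0.2105]
ee_rot: [0.565, 0.425, 0.566, -0.425]
contact_force: [0.4, -0.4, -0.6]
width: 0.0856
```

```bash
python3 - <<'E'
from h import *
import pickle
s=manip.get_state();p,d=manip.get_image("wrist");cv2.imwrite("pics/w1.png",p[:,:,::-1]);pickle.dump((s,p,d),open("w1.pkl","wb"))
print(s["position"],s["qd"].round(3) if hasattr(s["qd"],'round') else s["qd"])
E
```

```text
[ 0.47996159 -0.17166863  0.21051744] [ 0.032 -0.024  0.02   0.008  0.008 -0.001]
```

View pics/w1.png

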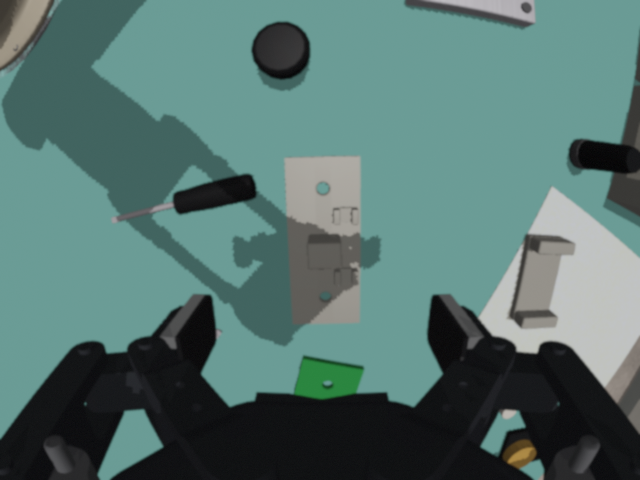

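The grey plate lies upright in view, with holes near (322,188) and (326,297), the block at (325,252) and the saddles on its right. The green one is at (328,380).

```bash
python3 - <<'E'
from h import *
import pickle
s,p,d=pickle.load(open("w1.pkl","rb"));X=wcloud(d,s)
m=np.zeros(d.shape,bool);m[150:332,280:368]=1
b=X[m&(d>0)]
print(np.histogram(b[:,2],bins=np.arange(-.01,.06,.004)))
k=b[(b[:,2]>.038)&(b[:,2]<.05)];print("block",np.median(k[:,2]),cv2.minAreaRect((k[:,:2]*1000).astype(np.float32)))
k=b[(b[:,2]>.0045)&(b[:,2]<.013)];print("plate",np.median(k[:,2]),cv2.minAreaRect((k[:,:2]*1000).astype(np.float32)))
print("bench",np.median(X[100:140,330:400,2]))
for u,v in [(322.5,188),(326,297)]: print(onz(u,v,s,.008))
i=cv2.resize(p[145:335,270:375,::-1],None,fx=3,fy=3,interpolation=cv2.INTER_CUBIC);cv2.imwrite("pics/w1c.png",i)
E
```

```text
(array([   0,   80, 4070,  233, 9636,  385,   80,  323,  108,   33,   40,
         57,   70,  837,    0,    0,    0]), array([-0.01 , -0.006, -0.002,  0.002,  0.006,  0.01 ,  0.014,  0.018,
        0.022,  0.026,  0.03 ,  0.034,  0.038,  0.042,  0.046,  0.05 ,
        0.054,  0.058]))
block 0.04337004349797416 ((491.4240417480469, -201.83799743652344), (29.189468383789062, 23.681785583496094), 16.736295700073242)
plate 0.007562940590723266 ((491.2691345214844, -202.60511779785156), (70.66668701171875, 170.00584411621094), 17.43282699584961)
bench -0.0005937238674149775
[ 0.47454593 -0.14966167  0.008     ]
[ 0.50859379 -0.25422521  0.008     ]
```

View pics/w1c.png

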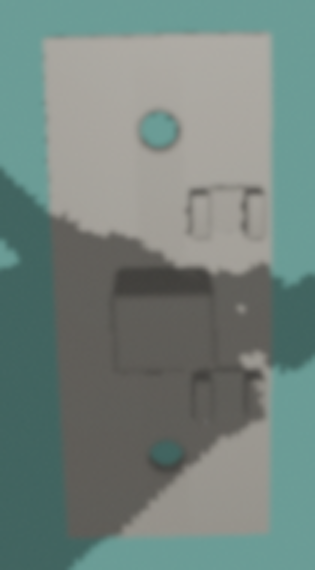

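```bash
python3 - <<'E'
from h import *
print(go([.4914,-.2022,.013],17.4))
E
```

```text
(array([197.8,   2.7,  33.6]), 'turn', np.float64(-1.18), '(other)', np.float64(178.8), 'heading now', np.float64(16.22), 'tilt', array([-1.6e-03,  5.0e-04, -1.0e+00]))
```

play_rows(
  plan=[
    [[0.2,0.03,0.001,0.02,-0.6],[0.2,0.07,0.0027,0.0336,-1.2],[0.2,0.11,0.0027,0.0336,-1.2],[0.2,0.14,0.0027,0.0336,-1.2],[0.2,0.165,0.0027,0.0336,-1.2],[0.2,0.18,0.0027,0.0336,-1.2],[0.2,0.19,0.0027,0.0336,-1.2],[0.2,0.198,0.0027,0.0336,-1.2],[0.2,0.198,0.0027,0.0336,-1.2]],
  ],
  grip_force=50,
)

```text
clock: 2.8
position: [0.4912, -0.2014, 0.0125]
ee_rot: [0.569, 0.418, 0.571, -0.418]
contact_force: [0.2, 0.6, 0.5]
width: 0.068
```

```bash
python3 - <<'E'
from h import *
import pickle
print(go([.4914,-.2022,.013],17.4));s=manip.get_state();print(s["contact_force"],s["width"])
p,d=manip.get_image("wrist");cv2.imwrite("pics/w2.png",p[:,:,::-1])
E
```

```text
(array([-0.5, -0. ,  0.9]), 'turn', np.float64(0.07), '(other)', np.float64(-179.9), 'heading now', np.float64(17.47), 'tilt', array([-0.0023,  0.001 , -1.    ]))
[0.19483369 0.60770446 0.48710194] 0.06801231623091232
```

View pics/w2.png

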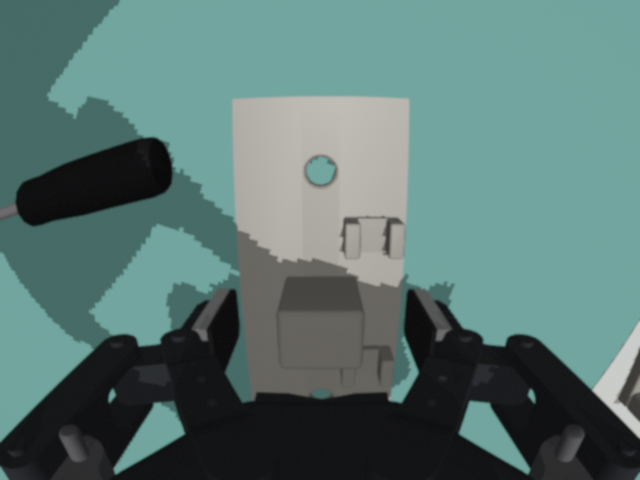

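The block at (320,322) sits between the pads, so I'm closing and lifting a little.

play_rows(
  plan=[
    [[0.9,0,0,0.001,0],[0.9,0,0,0.001,0],[0.9,0,0,0.001,0],[0.9,0,0,0.001,0],[0.9,0,0,0.001,0],[0.9,0,0,0.001,0],[0.9,0,0,0.001,0]],
  ],
  grip_force=60,
)

```text
clock: 3.55
position: [0.4924, -0.2032, 0.014]
ee_rot: [0.57, 0.418, 0.57, -0.418]
contact_force: [0.6, -0.5, 5.5]
width: 0.0289
```

play_rows(
  plan=[
    [[0.9,-0.01,0,0,0],[0.9,-0.03,0,0,0],[0.9,-0.06,0,0,0],[0.9,-0.1,0,0,0],[0.9,-0.14,0,0,0],[0.9,-0.15,0,0,0]],
  ],
)

```text
clock: 4.15
position: [0.4947, -0.2044, 0.1686]
ee_rot: [0.573, 0.419, 0.567, -0.418]
contact_force: [1.3, -1.5, -3.1]
width: 0.0289
```

```bash
python3 - <<'E'
from h import *
import pickle
s=manip.get_state();p,d=manip.get_image("wrist");cv2.imwrite("pics/w3.png",p[:,:,::-1]);pickle.dump((s,p,d),open("w3.pkl","wb"))
print(s["position"],s["width"],s["contact_force"],s["moment"])
print(go([.5574,.1765,.20],14.3))
E
```

```text
[ 0.49467421 -0.20435274  0.16861527] 0.02887248187116762 [ 1.33843538 -1.51634667 -3.06492209] [-0.01303802  0.0204177  -0.02356477]
(array([ -33.2,  174.5, -344. ]), 'turn', np.float64(3.16), '(other)', np.float64(-176.8), 'heading now', np.float64(17.46), 'tilt', array([ 0.0068, -0.0043, -1.    ]))
```

View pics/w3.png

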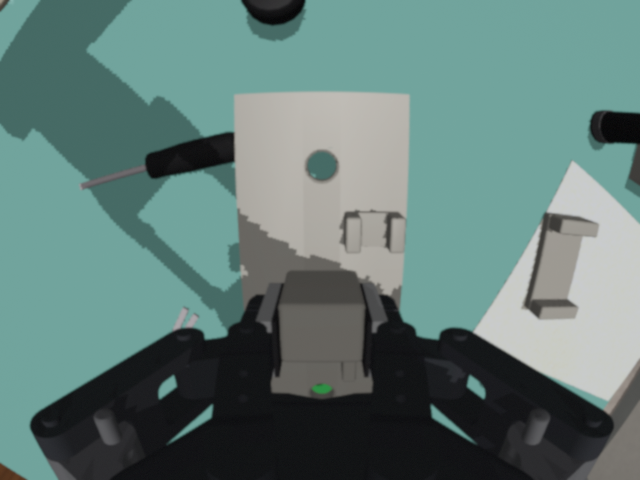

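The plate is held level. The far hole shows at (322,165) with the bench through it, and the near one at (321,389). I'll survey the pins from above and short of the fixture.

```bash
python3 - <<'E'
from h import *
print(go([.608,-.023,.40],14.3))
E
```

```text
(array([-232. ,  164. , -137.3]), 'turn', np.float64(3.16), '(other)', np.float64(-176.8), 'heading now', np.float64(17.46), 'tilt', array([ 0.0068, -0.0043, -1.    ]))
```

play_rows(
  plan=[
    [[0.9,-0.03,0.015,-0.01,0.5],[0.9,-0.06,0.04,-0.03,1],[0.9,-0.09,0.06,-0.05,1.5],[0.9,-0.12,0.08,-0.07,2],[0.9,-0.15,0.1,-0.09,2.5],[0.9,-0.18,0.125,-0.11,3],[0.9,-0.21,0.15,-0.125,3.2],[0.9,-0.23,0.164,-0.137,3.2],[0.9,-0.23,0.164,-0.137,3.2],[0.9,-0.23,0.164,-0.137,3.2],[0.9,-0.23,0.164,-0.137,3.2]],
  ],
)

```text
clock: 5.3
position: [0.607, -0.024, 0.3953]
ee_rot: [0.559, 0.433, 0.557, -0.435]
contact_force: [-0.1, 0.2, -2.7]
width: 0.0292
```

```bash
python3 - <<'E'
from h import *
import pickle
s=manip.get_state();p,d=manip.get_image("wrist");cv2.imwrite("pics/w4.png",p[:,:,::-1]);pickle.dump((s,p,d),open("w4.pkl","wb"))
print(s["position"],s["width"],np.round(s["contact_force"],1),np.round(s["qd"],3)); print(go([.608,-.023,.40],14.3))
E
```

```text
[ 0.60697451 -0.02395231  0.39526063] 0.029172296336534752 [-0.1  0.2 -2.7] [-0.007 -0.008 -0.002  0.004  0.002  0.001]
(array([-4.4,  1.2, -0.8]), 'turn', np.float64(-0.11), '(other)', np.float64(179.9), 'heading now', np.float64(14.19), 'tilt', array([ 0.0021, -0.0042, -1.    ]))
```

View pics/w4.png

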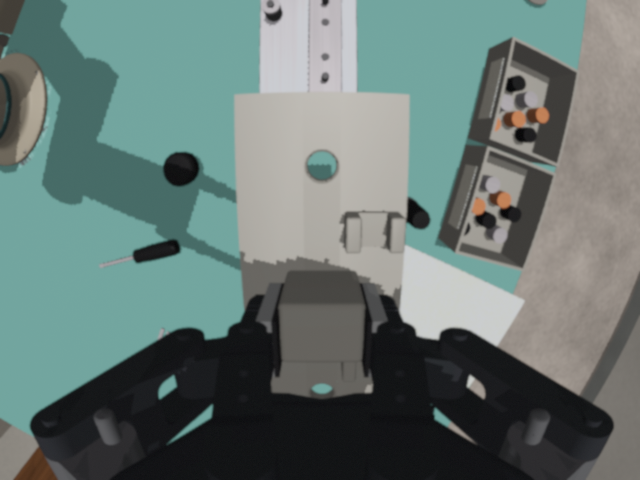

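```bash
python3 - <<'E'
from h import *
import pickle
s,p,d=pickle.load(open("w4.pkl","rb"))
i=cv2.resize(p[0:96,250:370,::-1],None,fx=6,fy=6,interpolation=cv2.INTER_CUBIC);cv2.imwrite("pics/w4c.png",i)
s,p,d=pickle.load(open("w3.pkl","rb"))
i2=cv2.resize(p[140:190,290:350,::-1],None,fx=8,fy=8,interpolation=cv2.INTER_CUBIC);cv2.imwrite("pics/w3c.png",i2)
E
```

```text
(no output)
```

View pics/w4c.png

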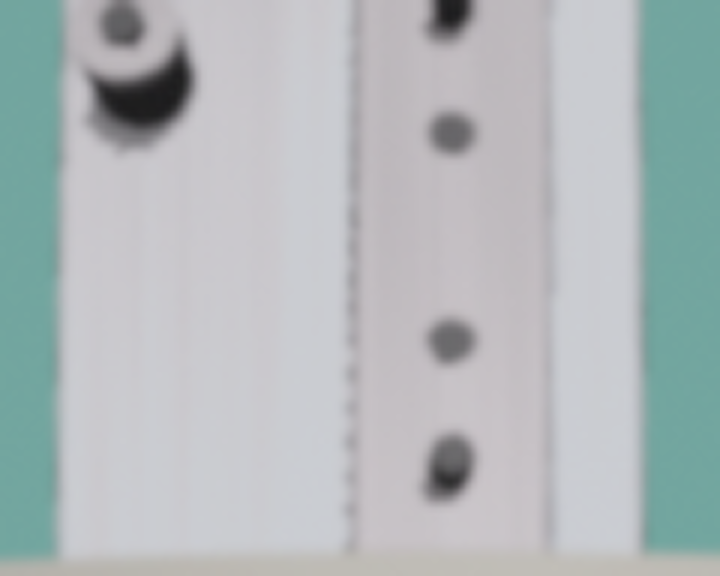

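View pics/w3c.png

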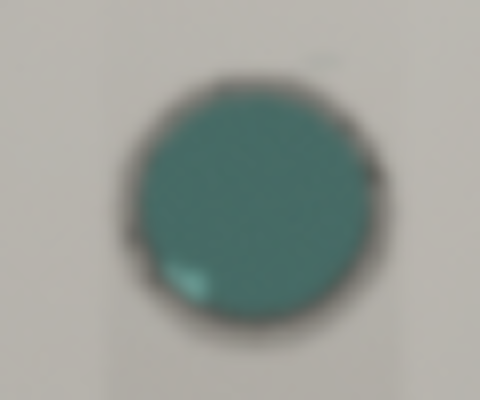

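```bash
python3 - <<'E'
from h import *
import pickle
s,p,d=pickle.load(open("w4.pkl","rb"))
px=lambda a,b:(250+(a+.5)/6-.5,(b+.5)/6-.5)
pin=onz(*px(453,455),s,.062);s1=onz(*px(451,341),s,.04);s2=onz(*px(451,134),s,.04)
piv=onz(*px(122,23),s,.062)
print("pin-",pin,"screws",s1,s2,np.linalg.norm(s2-s1),"yaw",np.degrees(np.arctan2(-(s2-s1)[0],(s2-s1)[1])),"mid",(s1+s2)/2,"piv",piv)
X=wcloud(d,s)
for a,b in [(200,300),(300,300),(600,300),(500,250),(500,450),(453,450)]:
    u,v=px(a,b);print((a,b),X[int(round(v)),int(round(u))])
# base edges
for (a0,b0),(a1,b1) in [((66,200),(60,540)),((640,100),(644,540))]:
    A=onz(*px(a0,b0),s,.02);B=onz(*px(a1,b1),s,.02);D=A-B;print("edge yaw",np.degrees(np.arctan2(-D[0],D[1])),A,B)
# block edges
for (a0,b0),(a1,b1) in [((357,100),(349,540)),((553,100),(550,540))]:
    A=onz(*px(a0,b0),s,.04);B=onz(*px(a1,b1),s,.04);D=A-B;print("block edge yaw",np.degrees(np.arctan2(-D[0],D[1])),A,B)
# hole in tool frame, from w3
s,p,d=pickle.load(open("w3.pkl","rb"))
R,t=toolpose(s);X=(wcloud(d,s)-t)@R
print("plate top tool x near hole",np.median(X[140:150,300:345,0]),np.median(X[180:190,300:345,0]), "block top",np.median(X[305:330,300:345,0]))
o,dr=wray(321.7,165.8,s);o=(o-t)@R;dr=dr@R
for k in (.002,.006): print("hole tool",o+dr*(k-o[0])/dr[0])
o,dr=wray(321.3,389,s);o=(o-t)@R;dr=dr@R
for k in (.006,.014): print("near hole tool",o+dr*(k-o[0])/dr[0])
# plate side edges
for u0,v0,u1,v1 in [(235,110,241,230),(409.5,110,404.5,230)]:
    P=[]
    for u,v in((u0,v0),(u1,v1)):
        o,dr=wray(u,v,s);o=(o-t)@R;dr=dr@R;P.append(o+dr*(.006-o[0])/dr[0])
    print(P)
E
```

```text
pin- [0.57498548 0.12215579 0.062     ] screws [0.56733456 0.15144117 0.04      ] [0.55516968 0.1996454  0.04      ] 0.04971551994213421 yaw 14.163511199627978 mid [0.56125212 0.17554329 0.04      ] piv [0.48136919 0.20314442 0.062     ]
(200, 300) [0.50799356 0.15208596 0.01891988]
(300, 300) [0.53090304 0.15730146 0.01853835]
(600, 300) [0.5975956  0.17450739 0.01818161]
(500, 250) [0.57252077 0.17540827 0.04007317]
(500, 450) [0.58417132 0.12904891 0.04022214]
(453, 450) [0.57475401 0.12263955 0.06212998]
edge yaw 13.709327333288453 [0.470811   0.17047142 0.02      ] [0.49056693 0.08948664 0.02      ]
edge yaw 14.353285629339432 [0.59375055 0.22617863 0.02      ] [0.62064443 0.12107823 0.02      ]
block edge yaw 13.36143155503628 [0.53286795 0.20281169 0.04      ] [0.55690749 0.10160213 0.04      ]
block edge yaw 13.64841518382058 [0.57498804 0.21366996 0.04      ] [0.5995543  0.11249934 0.04      ]
plate top tool x near hole 0.006536773890434117 0.006572085395584256 block top -0.02946366656310412
hole tool [ 0.002       0.00056539 -0.05658643]
hole tool [ 0.006       0.00056429 -0.05632027]
near hole tool [0.006      0.00039884 0.050419  ]
near hole tool [0.014     0.0003877 0.0567182]
[array([ 0.006     , -0.0340086 , -0.07953529]), array([ 0.006     , -0.03305088, -0.0301224 ])]
[array([ 0.006     ,  0.03558448, -0.07956671]), array([ 0.006     ,  0.03508699, -0.03014609])]
```

```bash
python3 - <<'E'
from h import *
print(go([.561,.1742,.11],13.9))
E
```

```text
(array([ 284.7,    3.7, -204.8]), 'turn', np.float64(0.29), '(other)', np.float64(-179.7), 'heading now', np.float64(14.19), 'tilt', array([ 0.0021, -0.0042, -1.    ]))
```

play_rows(
  plan=[
    [[0.9,0.02,0,-0.03,0],[0.9,0.05,0.001,-0.07,0],[0.9,0.08,0.002,-0.11,0],[0.9,0.12,0.003,-0.15,0],[0.9,0.16,0.004,-0.185,0.3],[0.9,0.2,0.004,-0.205,0.3],[0.9,0.24,0.004,-0.205,0.3],[0.9,0.265,0.004,-0.205,0.3],[0.9,0.28,0.004,-0.205,0.3],[0.9,0.285,0.004,-0.205,0.3],[0.9,0.285,0.004,-0.205,0.3],[0.9,0.285,0.004,-0.205,0.3]],
  ],
)

```text
clock: 6.55
position: [0.5618, 0.1741, 0.1105]
ee_rot: [0.558, 0.436, 0.555, -0.436]
contact_force: [0.1, -0.3, -1.6]
width: 0.0291
```

```bash
python3 - <<'E'
from h import *
import pickle
s=manip.get_state();p,d=manip.get_image("wrist");cv2.imwrite("pics/w5.png",p[:,:,::-1]);pickle.dump((s,p,d),open("w5.pkl","wb"))
print(s["position"],np.round(s["contact_force"],1),np.round(s["moment"],2)); print(go([.561,.1742,.11],13.9))
i=cv2.resize(p[140:190,290:350,::-1],None,fx=8,fy=8,interpolation=cv2.INTER_CUBIC)
j=cv2.resize(p[375:400,300:345,::-1],None,fx=8,fy=8,interpolation=cv2.INTER_CUBIC)
o=np.zeros((600,480,3),np.uint8);o[:400]=i;o[400:600,:360]=j;cv2.imwrite("pics/w5c.png",o)
E
```

```text
[0.56179686 0.17409865 0.11049997] [ 0.1 -0.3 -1.6] [ 0.01 -0.02 -0.01]
(array([ 0.8, -1. , -0.2]), 'turn', np.float64(-0.04), '(other)', np.float64(180.0), 'heading now', np.float64(13.86), 'tilt', array([ 0.0043, -0.0037, -1.    ]))
```

View pics/w5.png

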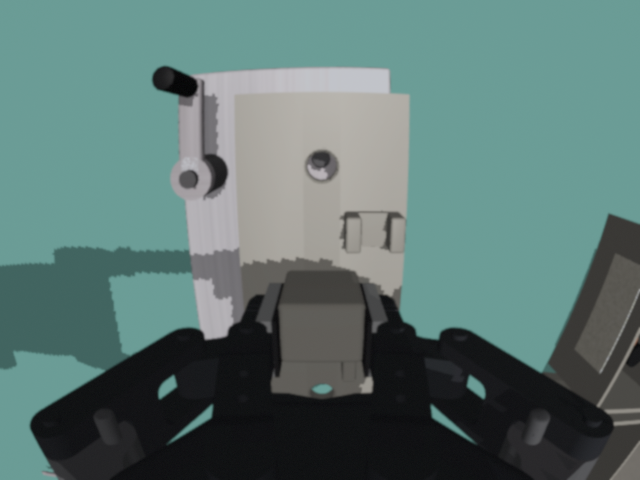

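View pics/w5c.png

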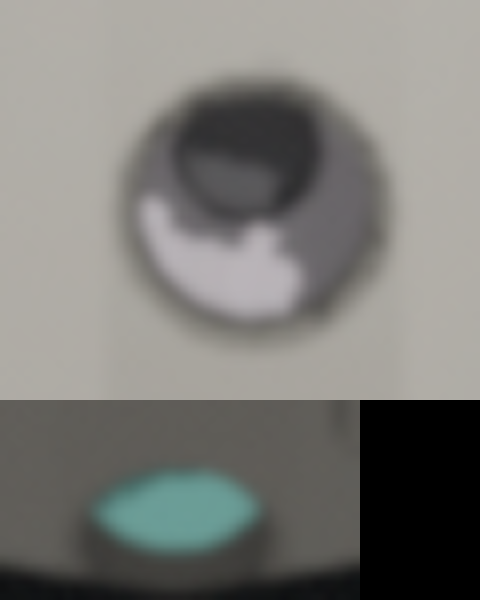

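```bash
python3 - <<'E'
from h import *
import pickle
s,p,d=pickle.load(open("w5.pkl","rb"));R,t=toolpose(s)
px=lambda a,b:(290+(a+.5)/8-.5,140+(b+.5)/8-.5)
pin=onz(*px(247,144),s,.062);print(pin, (pin-t)@R)
X=wcloud(d,s)
u,v=px(247,160);print(d[int(v)-2:int(v)+3,int(u)-2:int(u)+3],X[int(v),int(u)])
pm=np.array([.57498548,.12215579,.062]);D=pin-pm;print(np.linalg.norm(D),np.degrees(np.arctan2(-D[0],D[1])))
h=np.array([.0065,.0006,-.0563]);e=(pin-t)@R-h;print("shift tool y,z",e[1:]*1000)
E
```

```text
[0.54805579 0.22995162 0.062     ] [ 4.82314437e-02 -8.94509558e-05 -5.77437309e-02]
[[0.1864721  0.1857811  0.18689357 0.18575028 0.18585494]
 [0.18695728 0.18659678 0.18569818 0.18623212 0.18566756]
 [0.1860847  0.18715478 0.18533237 0.18674487 0.18670845]
 [0.18629448 0.18612629 0.18547758 0.18683241 0.18736374]
 [0.18691543 0.1862373  0.18582472 0.18581897 0.18582845]] [0.54800879 0.22921874 0.06270758]
0.11110872637652465 14.026602008332077
shift tool y,z [-0.68945096 -1.44373089]
```

The dark pin tip shows through the far hole, centred near (320,158), against the hole centre at (321.7,165.8). I'll correct for that and come down to just above the tips.

play_rows(
  plan=[
    [[0.9,0.01,-0.0007,-0.0013,-0.1],[0.9,0.02,-0.0007,-0.0013,-0.1],[0.9,0.028,-0.0007,-0.0013,-0.1],[0.9,0.03,-0.0007,-0.0013,-0.1],[0.9,0.03,-0.0007,-0.0013,-0.1]],
  ],
)

```text
clock: 7.1
position: [0.5607, 0.1752, 0.08]
ee_rot: [0.559, 0.435, 0.555, -0.436]
contact_force: [-0.5, 0.1, -2.1]
width: 0.0289
```

```bash
cat > look.py <<'E'
from h import *
import pickle,sys
n=sys.argv[1]
s=manip.get_state();p,d=manip.get_image("wrist");cv2.imwrite(f"pics/{n}.png",p[:,:,::-1]);pickle.dump((s,p,d),open(n+".pkl","wb"))
print(s["clock"],s["position"],np.round(s["contact_force"],1),np.round(s["moment"],2),"w",s["width"]); print(go(s["position"],14.0))
i=cv2.resize(p[140:190,290:350,::-1],None,fx=8,fy=8,interpolation=cv2.INTER_CUBIC)
j=cv2.resize(p[375:400,300:345,::-1],None,fx=8,fy=8,interpolation=cv2.INTER_CUBIC)
o=np.zeros((600,480,3),np.uint8);o[:400]=i;o[400:600,:360]=j;cv2.imwrite(f"pics/{n}c.png",o)
E
python3 look.py w6
```

```text
7.1 [0.56070178 0.17516676 0.08000217] [-0.5  0.1 -2.1] [ 0.02 -0.03 -0.01] w 0.028930106865147527
(array([ 0.5, -0.4, -0. ]), 'turn', np.float64(-0.04), '(other)', np.float64(180.0), 'heading now', np.float64(13.96), 'tilt', array([ 0.0038, -0.0039, -1.    ]))
```

View pics/w6c.png

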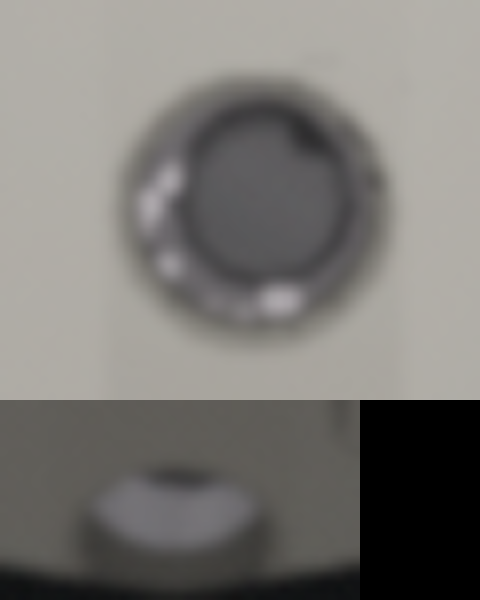

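```bash
python3 - <<'E'
from h import *
import pickle
s,p,d=pickle.load(open("w6.pkl","rb"));R,t=toolpose(s)
o=cv2.imread("pics/w6c.png")
a=np.linspace(0,2*np.pi,200)
def circ(x,y,z,r,col):
    P=np.stack([x+0*a,y+r*np.cos(a),z+r*np.sin(a)],-1)@R.T+t
    for u,v in wproj(P,s):
        for (u0,v0,y0) in((290,140,0),(300,375,400)):
            c,q=int((u-u0+.5)*8),int((v-v0+.5)*8)+y0
            if 0<=c<480 and y0<=q<y0+(400 if y0==0 else 200): cv2.circle(o,(c,q),1,col,-1)
for z in(-.0563,.0537):
    circ(.0065,.0006,z,.006,(0,0,255));circ(.0145,.0006,z,.006,(0,255,0));circ(.018,.0006,z,.004,(255,0,0))
cv2.imwrite("pics/w6o.png",o)
E
```

```text
(no output)
```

View pics/w6o.png

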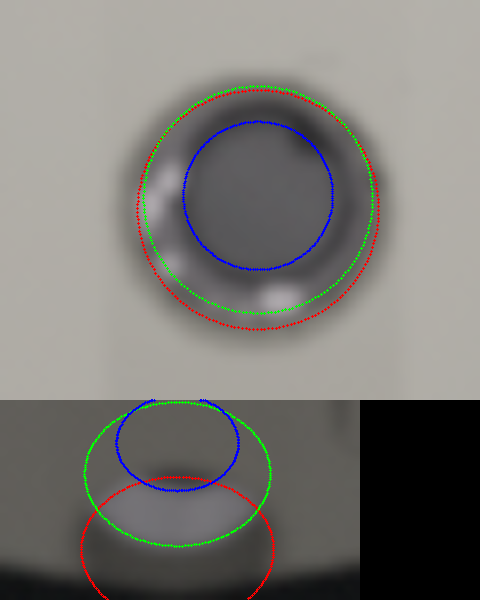

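The overlay agrees. The near pin matches the prediction, and the far pin is about 0.5 mm towards tool +y. I'll make a small correction and feel downward.

play_rows(
  plan=[
    [[0.9,0.001,0.0003,0,0.3],[0.9,0.002,0.0003,0,0.3],[0.9,0.003,0.0003,0,0.3],[0.9,0.004,0.0003,0,0.3],[0.9,0.005,0.0003,0,0.3],[0.9,0.006,0.0003,0,0.3]],
  ],
)

```text
clock: 7.75
position: [0.5614, 0.1753, 0.0744]
ee_rot: [0.558, 0.437, 0.554, -0.437]
contact_force: [0.2, 0.1, -2.9]
width: 0.0293
```

play_rows(
  plan=[
    [[0.9,0.0013,0,0,0],[0.9,0.0026,0,0,0],[0.9,0.004,0,0,0],[0.9,0.004,0,0,0]],
  ],
)

```text
clock: 8.15
position: [0.5613, 0.1752, 0.0702]
ee_rot: [0.558, 0.437, 0.554, -0.437]
contact_force: [0.3, 0.2, -1.7]
width: 0.0291
```

```bash
python3 look.py w7
```

```text
8.15 [0.56128232 0.17524024 0.07018576] [ 0.3  0.2 -1.7] [-0.01 -0.03  0.  ] w 0.02911800887927434
(array([ 0.1, -0.1, -0. ]), 'turn', np.float64(-0.34), '(other)', np.float64(179.7), 'heading now', np.float64(13.66), 'tilt', array([ 0.0035, -0.0039, -1.    ]))
```

View pics/w7c.png

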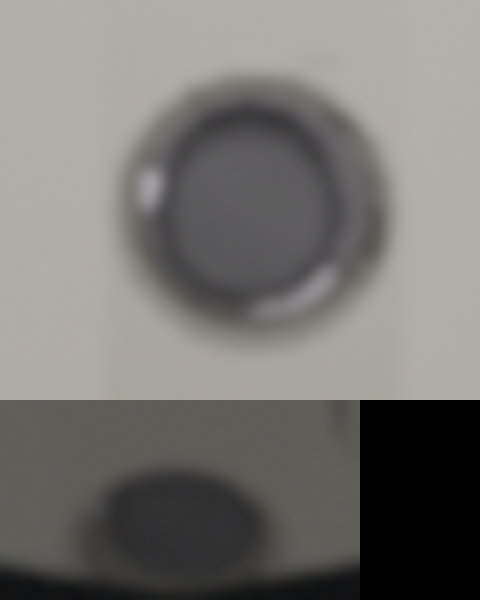

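Both pins are inside the holes and there's no contact force. I'll keep going down gently.

play_rows(
  plan=[
    [[0.9,0.002,-0.0001,0,-0.1],[0.9,0.004,-0.0001,0,-0.1],[0.9,0.006,-0.0001,0,-0.1],[0.9,0.008,-0.0001,0,-0.1],[0.9,0.01,-0.0001,0,-0.1],[0.9,0.011,-0.0001,0,-0.1],[0.9,0.012,-0.0001,0,-0.1]],
  ],
)

```text
clock: 8.9
position: [0.5613, 0.1752, 0.0582]
ee_rot: [0.558, 0.436, 0.554, -0.437]
contact_force: [-0.5, -0.1, -1.7]
width: 0.0292
```

play_rows(
  plan=[
    [[0.9,0.001,0,0,0],[0.9,0.002,0,0,0],[0.9,0.002,0,0,0]],
  ],
)

```text
clock: 9.2
position: [0.5612, 0.1751, 0.056]
ee_rot: [0.558, 0.436, 0.555, -0.437]
contact_force: [1.0, 0.3, -2.4]
width: 0.0293
```

play_rows(
  plan=[
    [[0.9,0.0005,0,0,0],[0.9,0.001,0,0,0],[0.9,0.0015,0,0,0],[0.9,0.0015,0,0,0]],
  ],
)

```text
clock: 9.6
position: [0.5612, 0.1752, 0.0545]
ee_rot: [0.558, 0.436, 0.555, -0.437]
contact_force: [0.6, -0.9, -2.5]
width: 0.0292
```

play_rows(
  plan=[
    [[0.9,0.0005,0,0,0],[0.9,0.001,0,0,0],[0.9,0.001,0,0,0]],
  ],
)

```text
clock: 9.9
position: [0.5613, 0.1751, 0.0541]
ee_rot: [0.558, 0.436, 0.554, -0.437]
contact_force: [-1.2, -1.5, 2.5]
width: 0.0292
```

play_rows(
  plan=[
    [[0.9,0.0005,0,0,0],[0.9,0.001,0,0,0],[0.9,0.001,0,0,0]],
  ],
)

```text
clock: 10.2
position: [0.5613, 0.175, 0.054]
ee_rot: [0.558, 0.436, 0.554, -0.437]
contact_force: [-1.2, -1.8, 7.3]
width: 0.0288
```

```bash
python3 look.py w8; python3 - <<'E'
from h import *
import pickle
s,p,d=pickle.load(open("w8.pkl","rb"));X=wcloud(d,s)
for v0,v1,u0,u1 in [(110,140,250,300),(110,140,340,390),(240,255,250,270),(200,240,280,330),(73,88,250,380)]:
    print(np.median(X[v0:v1,u0:u1],axis=(0,1)))
E
```

```text
10.2 [0.56131921 0.17501731 0.05403577] [-1.2 -1.8  7.3] [ 0.04  0.64 -0.  ] w 0.028763717363860027
(array([ 0., -0.,  0.]), 'turn', np.float64(-0.24), '(other)', np.float64(179.8), 'heading now', np.float64(13.76), 'tilt', array([ 0.004 , -0.0039, -1.    ]))
[0.52650362 0.24165593 0.04748467]
[0.5608674  0.25006415 0.04751919]
[0.53121891 0.19095816 0.04750041]
[0.54684628 0.20689993 0.04756055]
[0.53618924 0.26694121 0.0194445 ]
```

View pics/w8.png

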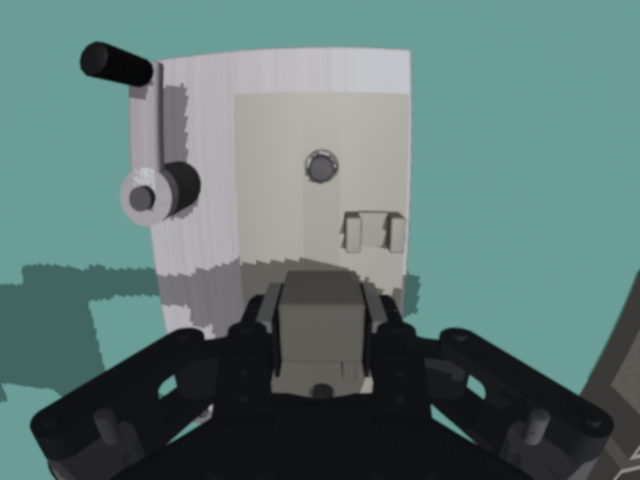

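The plate top measures 47.5 mm at four places, which is 48 mm relative to the bench, and pins show in both holes, so it is home. Releasing.

play_rows(
  plan=[
    [[0.9,-0.001,0,0,0],[0.5,-0.001,0,0,0],[0.4,-0.001,0,0,0],[0.4,-0.001,0,0,0],[0.4,-0.001,0,0,0],[0.4,-0.001,0,0,0]],
  ],
)

```text
clock: 10.85
position: [0.5613, 0.1751, 0.0549]
ee_rot: [0.558, 0.436, 0.554, -0.437]
contact_force: [-0.4, 0.1, -0.8]
width: 0.0513
```

play_rows(
  plan=[
    [[0.4,-0.01,0,0,0],[0.4,-0.03,0,0,0],[0.4,-0.06,0,0,0],[0.4,-0.1,0,0,0],[0.4,-0.12,0,0,0],[0.4,-0.12,0,0,0],[0.4,-0.12,0,0,0]],
  ],
)

```text
clock: 11.55
position: [0.5608, 0.1755, 0.1754]
ee_rot: [0.558, 0.436, 0.554, -0.437]
contact_force: [-1.3, 0.6, -0.1]
width: 0.0511
```

```bash
python3 look.py w9; python3 - <<'E'
from h import *
import pickle
s,p,d=pickle.load(open("w9.pkl","rb"));X=wcloud(d,s)
# post points: fixture frame
m=(X[...,2]>.088)&(X[...,2]<.1)&(d>0)
c,sn=np.cos(np.radians(14)),np.sin(np.radians(14))
O=np.array([.5574,.1765]);L=(X[...,:2]-O)@np.array([[c,-sn],[sn,c]])
k=m&(L[...,0]<-40)&(L[...,1]>60)&(L[...,0]>-100)&(L[...,1]<130)
print(k.sum(),np.median(X[k],0),X[k].min(0),X[k].max(0),np.median(L[k],0))
k=(X[...,2]>.055)&(X[...,2]<.066)&(L[...,0]<-40)&(L[...,1]>20)&(L[...,1]<60)&(L[...,0]>-100);print(k.sum(),X[k].min(0),X[k].max(0))
E
```

```text
11.55 [0.560757   0.17552661 0.17538532] [-1.3  0.6 -0.1] [-0.   -0.02  0.02] w 0.05107744977724649
(array([-1.1,  0.7,  0. ]), 'turn', np.float64(-0.24), '(other)', np.float64(179.8), 'heading now', np.float64(13.76), 'tilt', array([ 0.0024, -0.0042, -1.    ]))
  return _methods._mean(a, axis=axis, dtype=dtype,
  ret = um.true_divide(
Traceback (most recent call last):
ValueError: zero-size array to reduction operation minimum which has no identity
```

View pics/w9.png

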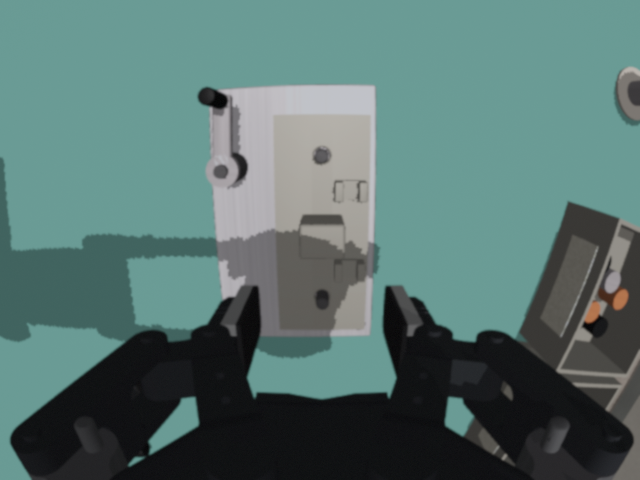

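The plate sits square, with pins in both holes. The post top is at (208,97) and the pivot at (222,171). I'll triangulate both against w8, where the post top is at (96,59) and the pivot at (142,198).

```bash
python3 - <<'E'
from h import *
import pickle
w8=pickle.load(open("w8.pkl","rb"));w9=pickle.load(open("w9.pkl","rb"))
def tri(a,b):
    A=np.zeros((3,3));B=np.zeros(3)
    for (uv,s) in((a,w8[0]),(b,w9[0])):
        o,d=wray(*uv,s);M=np.eye(3)-np.outer(d,d);A+=M;B+=M@o
    return np.linalg.solve(A,B)
print("post tri",tri((96,59.5),(208,97)),"z=.095:",onz(96,59.5,w8[0],.095),onz(208,97,w9[0],.095))
print("piv tri",tri((142,198),(221.5,171.5)))
for z in(.059,.062,.065): print(z,onz(142,198,w8[0],z),onz(221.5,171.5,w9[0],z))
for n,w,(v0,v1,u0,u1) in(("a",w8,(30,120,60,190)),("b",w9,(80,130,190,240))):
    X=wcloud(w[2],w[0])[v0:v1,u0:u1];dd=w[2][v0:v1,u0:u1]
    k=(dd>0)&(X[...,2]>.085);print(k.sum(),(dd==0).sum(),X[k][:,2].max() if k.any() else None,np.median(X[k],0) if k.any() else None)
O=np.array([.5574,.1765]);c,sn=np.cos(np.radians(14)),np.sin(np.radians(14))
print("nominal piv",O+np.array([[c,-sn],[sn,c]])@[-.07,.045],"post",O+np.array([[c,-sn],[sn,c]])@[-.07,.095])
E
```

```text
post tri [0.47217158 0.25176921 0.09477011] z=.095: [0.47236683 0.25190317 0.095     ] [0.47221903 0.25159653 0.095     ]
piv tri [0.482759   0.20403399 0.06337443]
0.059 [0.480562   0.20307068 0.059     ] [0.48180632 0.20318472 0.059     ]
0.062 [0.48198885 0.20388046 0.062     ] [0.48253994 0.20361823 0.062     ]
0.065 [0.4834157  0.20469024 0.065     ] [0.48327357 0.20405173 0.065     ]
1298 50 0.09665928641591709 [0.47302346 0.25202975 0.0937743 ]
331 15 0.09733120446239599 [0.47170754 0.25212121 0.09406149]
nominal piv [0.47859281 0.20322877] post [0.46649672 0.25174356]
```

```bash
python3 - <<'E'
from h import *
print(go([.4722,.2518,.12],14),go([.4722,.2518,.07],14))
E
```

```text
(array([ 53.7, -67.3, -95.4]), 'turn', np.float64(-0.24), '(other)', np.float64(179.8), 'heading now', np.float64(13.76), 'tilt', array([ 0.0024, -0.0042, -1.    ])) (array([103.7, -67.3, -95.6]), 'turn', np.float64(-0.24), '(other)', np.float64(179.8), 'heading now', np.float64(13.76), 'tilt', array([ 0.0024, -0.0042, -1.    ]))
```

play_rows(
  plan=[
    [[0.45,0,-0.025,-0.035,0],[0.45,0,-0.05,-0.07,0],[0.45,0,-0.067,-0.095,-0.2],[0.45,0.03,-0.067,-0.0955,-0.2],[0.45,0.05,-0.067,-0.0955,-0.2],[0.45,0.05,-0.067,-0.0955,-0.2]],
  ],
  grip_force=20,
)

```text
clock: 12.2
position: [0.4688, 0.251, 0.1197]
ee_rot: [0.557, 0.432, 0.557, -0.439]
contact_force: [0.5, -1.3, -0.1]
width: 0.0469
```

```bash
python3 look.py w10;python3 - <<'E'
from h import *
print(go([.4722,.2518,.07],14))
E
```

```text
12.2 [0.46883976 0.25095179 0.1197181 ] [ 0.5 -1.3 -0.1] [ 0.01 -0.03 -0.02] w 0.04685198902286403
(array([ 1.7, -1.6, -0. ]), 'turn', np.float64(-0.03), '(other)', np.float64(180.0), 'heading now', np.float64(13.97), 'tilt', array([-0.0032, -0.0064, -1.    ]))
(array([51.4,  2.1, -0.3]), 'turn', np.float64(-0.03), '(other)', np.float64(180.0), 'heading now', np.float64(13.97), 'tilt', array([-0.0032, -0.0064, -1.    ]))
```

View pics/w10.png

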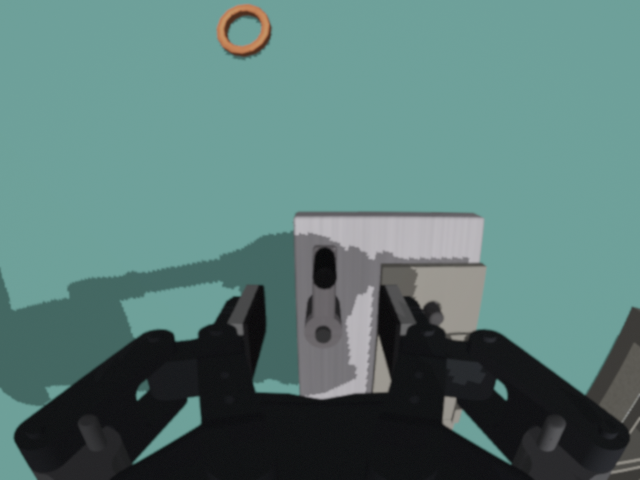

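```bash
python3 - <<'E'
from h import *
import pickle
s=pickle.load(open("w10.pkl","rb"))[0]
i=pickle.load(open("w10.pkl","rb"))[1]
print(onz(325.5,277,s,.095));cv2.imwrite("pics/w10z.png",cv2.resize(i[230:360,280:380,::-1],None,fx=4,fy=4))
E
```

```text
[0.47044015 0.25360074 0.095     ]
```

View pics/w10z.png

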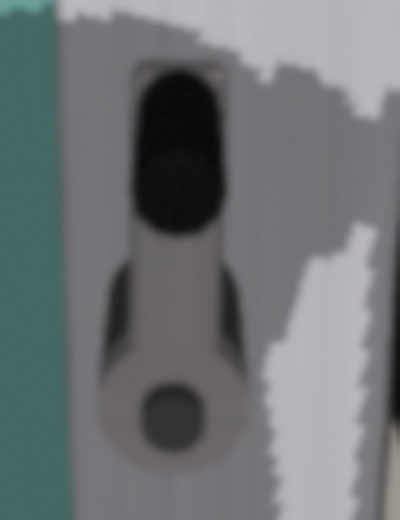

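play_rows(
  plan=[
    [[0.45,0.015,0.002,-0.001,0],[0.45,0.03,0.002,-0.001,0],[0.45,0.042,0.002,-0.001,0],[0.45,0.05,0.002,-0.001,0],[0.7,0.05,0.002,-0.001,0],[0.82,0.05,0.002,-0.001,0],[0.82,0.05,0.002,-0.001,0],[0.82,0.05,0.002,-0.001,0],[0.82,0.05,0.002,-0.001,0]],
  ],
)

```text
clock: 13.15
position: [0.4721, 0.2526, 0.0719]
ee_rot: [0.558, 0.433, 0.557, -0.438]
contact_force: [-1.2, -0.5, 1.0]
width: 0.0155
```

play_rows(
  plan=[
    [[0.82,0,0.0052,0.0003,6],[0.82,0,0.0104,0.0011,12],[0.82,0,0.0155,0.0024,18],[0.82,0,0.0203,0.0043,24],[0.82,0,0.025,0.0067,30],[0.82,0,0.0294,0.0095,36],[0.82,0,0.0335,0.0128,42],[0.82,0,0.0335,0.0128,42]],
  ],
)

```text
clock: 13.95
position: [0.508, 0.248, 0.0718]
ee_rot: [-0.365, -0.604, -0.363, 0.608]
contact_force: [-0.7, 0.0, -0.4]
width: 0.0154
```

```bash
python3 look.py w11
```

```text
13.95 [0.5079659  0.2480123  0.07184979] [-0.7  0.  -0.4] [ 0.03  0.04 -0.  ] w 0.01541922012409403
(array([0.1, 0. , 0.3]), 'turn', np.float64(-41.92), '(other)', np.float64(138.1), 'heading now', np.float64(-27.92), 'tilt', array([-0.0019, -0.0059, -1.    ]))
```

View pics/w11.png

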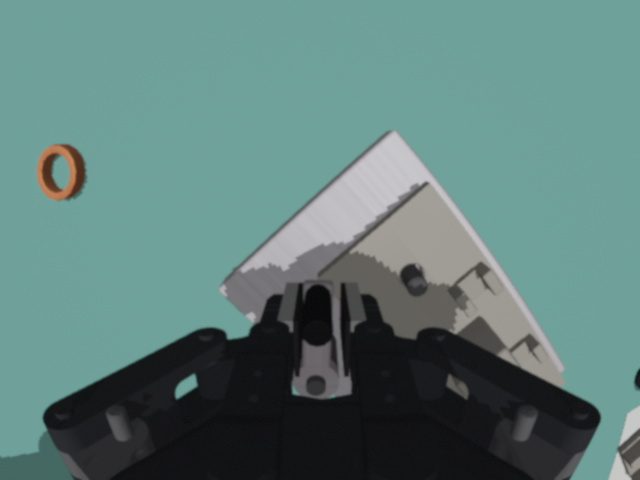

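The post at (317,320) is following between the pads, so I'll continue.

play_rows(
  plan=[
    [[0.82,0,0.0052,0.0003,6],[0.82,0,0.0104,0.0011,12],[0.82,0,0.0155,0.0024,18],[0.82,0,0.0203,0.0043,24],[0.82,0,0.025,0.0067,30],[0.82,0,0.0294,0.0095,36],[0.82,0,0.0335,0.0128,42],[0.82,0,0.0372,0.0165,48],[0.82,0,0.0372,0.0165,48]],
  ],
)

```text
clock: 14.9
position: [0.5333, 0.2162, 0.0722]
ee_rot: [-0.089, -0.701, -0.085, 0.702]
contact_force: [-0.5, -0.1, 0.4]
width: 0.015
```

play_rows(
  plan=[
    [[0.82,0,0.0005,0,0],[0.82,0,0.001,0,0],[0.82,0,0.0015,0,0],[0.82,0,0.0015,0,0]],
  ],
)

```text
clock: 15.3
position: [0.5339, 0.2153, 0.0723]
ee_rot: [-0.089, -0.701, -0.086, 0.702]
contact_force: [0.1, 1.7, -0.8]
width: 0.0152
```

```bash
python3 look.py w12; python3 - <<'E'
from h import *
R,t=toolpose(manip.get_state());print("force tool",np.array(manip.get_state()["contact_force"])@R)
E
```

```text
15.3 [0.53387702 0.21527837 0.07233816] [ 0.1  1.7 -0.8] [0.41 0.05 0.01] w 0.01524927829516507
(array([ 0.,  0., -0.]), 'turn', np.float64(-89.8), '(other)', np.float64(90.2), 'heading now', np.float64(-75.8), 'tilt', array([-8.0e-04, -4.7e-03, -1.0e+00]))
force tool [-0.14490629 -2.38726157 -1.30182804]
```

View pics/w12.png

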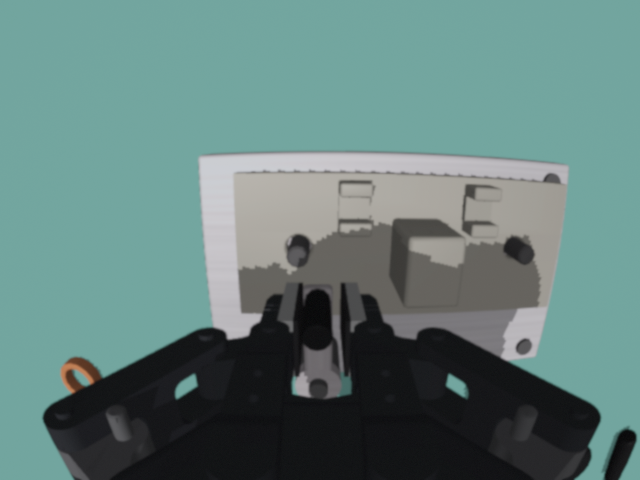

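play_rows(
  plan=[
    [[0.82,0,0.0007,0,0],[0.82,0,0.0014,0,0],[0.82,0,0.002,0,0],[0.82,0,0.002,0,0]],
  ],
)

```text
clock: 15.75
position: [0.5339, 0.2151, 0.0723]
ee_rot: [-0.087, -0.701, -0.087, 0.702]
contact_force: [-1.5, 8.1, -1.1]
width: 0.0153
```

At the stop: force rose to 8 N with only 0.2 mm of motion. Now I let go and rise.

play_rows(
  plan=[
    [[0.82,0,-0.0018,0,0],[0.74,0,-0.002,0,0],[0.74,0,-0.002,0,0],[0.74,0,-0.002,0,0],[0.74,-0.01,-0.002,0,0],[0.74,-0.03,-0.002,0,0],[0.74,-0.06,-0.002,0,0],[0.74,-0.1,-0.002,0,0],[0.74,-0.14,-0.002,0,0],[0.74,-0.15,-0.002,0,0],[0.74,-0.15,-0.002,0,0]],
  ],
)

```text
clock: 16.85
position: [0.5349, 0.2174, 0.2252]
ee_rot: [0.087, 0.703, 0.087, -0.7]
contact_force: [-0.9, 0.7, -1.1]
width: 0.0228
```

```bash
python3 look.py w13; python3 - <<'E'
from h import *
for n in("scene","top"):
    p,d=manip.get_image(n);cv2.imwrite(f"pics/{n}1.png",p[:,:,::-1]);np.save(n+"1.npy",d)
a=cv2.imread("pics/scene1.png");cv2.imwrite("pics/s1c.png",cv2.resize(a[150:280,300:420],None,fx=4,fy=4,interpolation=cv2.INTER_CUBIC))
E
```

```text
16.85 [0.53490354 0.21742246 0.2251794 ] [-0.9  0.7 -1.1] [-0.    0.01 -0.05] w 0.022784082738793517
(array([-2.2,  0. , -1.2]), 'turn', np.float64(-89.87), '(other)', np.float64(90.1), 'heading now', np.float64(-75.87), 'tilt', array([-2.0e-04, -1.2e-03, -1.0e+00]))
```

View pics/w13.png

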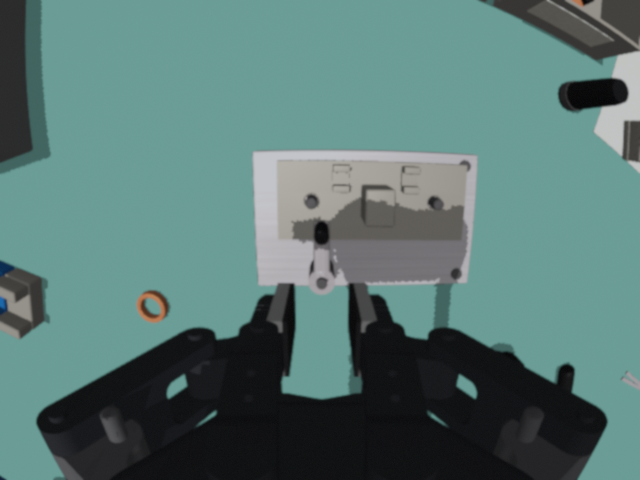

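View pics/scene1.png

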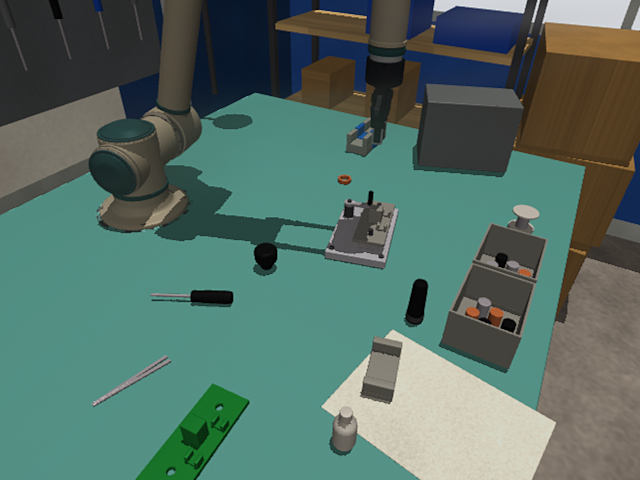

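```bash
python3 - <<'E'
from h import *
import pickle
s,p,d=pickle.load(open("w13.pkl","rb"));X=wcloud(d,s)
cv2.imwrite("pics/w13c.png",cv2.resize(p[140:300,245:485,::-1],None,fx=3,fy=3,interpolation=cv2.INTER_CUBIC))
print("bench",np.median(X[100:140,200:400,2]))
for v0,v1,u0,u1 in [(165,180,285,320),(165,180,435,460),(215,236,285,305),(215,236,430,455)]: print(np.median(X[v0:v1,u0:u1,2]))
a=onz(321.5,283,s,.061);b=onz(321,235,s,.095);print(a,b,np.linalg.norm((b-a)[:2]),"arm heading",np.degrees(np.arctan2((b-a)[1],(b-a)[0])))
A=onz(276.5,239.5,s,.048);B=onz(464,241,s,.048);D=A-B;print("plate edge yaw",np.degrees(np.arctan2(-D[0],D[1])),np.linalg.norm(D))
E
```

```text
bench -0.0005580569858094908
0.04746989747960467
0.047631357112974754
0.047555349123995574
0.047675737738563734
[0.4811743  0.20325412 0.061     ] [0.53196914 0.21651884 0.095     ] 0.05249827795413154 arm heading 14.635543896133656
plate edge yaw 13.630260495953525 0.1739362281818068
```

View pics/w13c.png

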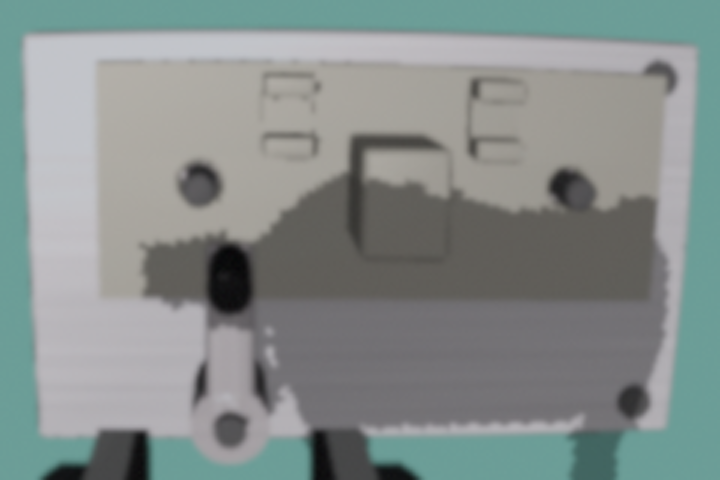

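```bash
python3 -c "
from rig import manip
print(manip.sign_off())"
```

```text
the job is handed in; nothing more can be done
None
```

I gripped the grey plate by its block and lined up the holes by looking at the pins through them. I lowered it onto both pins with no sideways force, until it touched the pin block with under 10 N. Then I swung the latch by its post to its stop, released it and backed clear. The job is handed in at about 17 s of the 72 s allowed.

**Plate:** its top reads about 48.1 mm above the bench at all four places checked (48 mm is fully home), with a pin visible in each hole.

**Latch:** the arm points at 14.6° against about 14° for the fixture, within measuring error. At the stop, force rose to 8 N with only about 0.2 mm of movement. I held the post loosely between the pads, without clamping it.

**Disagreements:**
- My readings of the post position differed by about 2–3 mm between views.
- My pin-spacing reading was about 1 mm over the nominal 110 mm.
- My last picture put the post 52.5 mm from the latch's axis (nominal 50) and the plate 174 mm long (nominal 170). Neither affected the result.

**Bystanders:** I compared the before and after pictures only by eye. Everything I could see, including the green look-alike, is where it started.

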